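# Hold the polisher's belt tensioner back for a belt change

## Robot

A 6-joint arm with a two-finger parallel gripper is mounted at the origin on a cart in front of the work surface, level with it; the furniture and walls round the work are solid. World frame = base frame: x ahead of the robot, y to its left, z up, the work surface at z = 0. Lengths are in mm, angles in rad, forces in N, time in s.
With the tool pointing down it reaches from about 350 to 725 mm from the base axis. Payload 4.3 kg.
Tool frame: the origin (TCP) lies at the very end of the fingers, on their centre line; the grasp point (between the pads) lies 19 mm behind it; x points along the fingers, y is the direction in which the jaws open and shut, and the axes are right-handed (so a half turn about x gives the same grasp; the last joint's range is limited). The gripper opens to 85 mm and grips with 20 to 120 N. Pads are 22 mm wide; open, the fingers measure 114 mm over their backs; the gripper's body (76 mm by 85 mm) begins 54 mm behind the grasp point. The pads swing forward as they close: fully open they stand 13 mm farther back than shut.
Start: joints at [-1.278, 0.377, 0.081, 1.274, 0, 1.46], TCP at [225.413, -529.018, 196.329] pointing down, gripper open.
Joint ranges: [-2.72, 2.72], [-0.84, 1.66], [-1.02, 1.22], [-1.77, 2.12], [-1.37, 1.28], [-3.14, 3.14]. Speed limits (rad/s): [2.57, 2.57, 3.14, 3.14, 3.14, 3.14].

## Interface

Orientations are given as [roll, pitch, yaw] about the fixed x, y, z axes, in that order (R = Rz(yaw) Ry(pitch) Rx(roll)).
In Python, from plant import get_state, grab_frame, get_calibration, sign_off gives the robot as it stands.
- The arm moves only by the tool move_arm, never from a script. Its argument "deltas" is a list that holds one entry, the list of rows, each a list of 7 numbers: the shift along the tool's x, y, z in m, then the turn, a rotation vector about the tool's x, y, z in rad, then the closure, from -1 (fully open) to 1 (shut). In form: [[[x, y, z, ax, ay, az, hand], ...]]. A call has 1 to 12 rows; each row shifts and turns the commanded pose from where the row before left it, along the tool's axes as they then stand; what a row does not reach is not made up. A row lasts 1/12 s, in which the tool goes at most 41.7 mm and 7.16 degrees, less where a joint would pass 70% of its speed; a pose out of reach is approached as far as the arm can. A call is refused whole if a number of a shift passes 0.0417 or a number of a turn 0.125, either way. A call with a gripper value outside its range is refused whole. The fingers move at their own pace and stop on an object; "newtons" is the grip in N (left out, the last holds). Time passes only in rows, so rows that do not move let the fingers close. It gives the time, the measured TCP pose, the force and the opening at its end, in the units of the state.
- get_state(): the state, without advancing time (a new reading comes with each control period).
- grab_frame(name): name is "scene" or "top" or "wrist"; returns the picture (480x640x3 uint8, red, green, blue); there is no depth.
- get_calibration(name): a dict with "fovy" (degrees; the focal length in pixels is half the picture's height over the tangent of half this angle, whatever the lens; pixels are square), "cx", "cy" (the principal point, pixels), "position" and "attitude" of the camera in the world; the wrist camera has in their place "tool_from_camera" (4x4, takes a point from camera to tool coordinates, whose origin is the TCP and whose axes are the tool frame's). Camera axes: x right, y down, z forward; pixel columns grow to the right and rows downward; lengths in mm; the calibration is good to about 2 mm. The wrist camera is an equidistant fisheye: a pixel r from the principal point sees the ray r / f radians off the axis. A picture is of the moment at which its call begins: read the wrist's pose just before it. get_calibration takes no time and is no camera call.
- sign_off(): hands the job in, once; it reports no verdict.
The state is a dict: "clock": time; "qpos": joint angles; "dq": joint speeds; "effort": joint torques, N m; "ee_pos": TCP position; "ee_rot": TCP orientation; "contact_force": force on the tool from outside, world axes, zero at the start; "torque": the same for the moment, N m; "finger_gap": finger opening in mm.
Only numpy, scipy, OpenCV 4.12 (cv2) and the standard library are available. Lean on these libraries where they do the work, as an engineer would, in place of code of your own. Each camera call takes 0.05 s, during which the arm holds its last target. There are 200 camera calls.

## Task

The drive belt of the opened bench polisher is to be renewed and a colleague is waiting with the new one. On the key row press the large round stop key, then the square lock key at the right end (it makes the start key dead), then the long bar-shaped brake-release key, each fully down and let up again before the next, and leave the three-cornered start key alone. Then push the upright handle of the sprung tension arm towards the back of the machine, past the third and last click of its ratchet and all the way back to its stop, and keep it there: the ratchet alone would let the idler creep back into the belt's path, so the program finishes while your fingertips still hold the handle fully back, with nothing else on the bench disturbed.

Things in the scene. Friction and masses are not known exactly. Their poses are not given: they have to be found in the camera images.
- polisher: opened drive base of a bench polisher, fixed: grey box with a flat deck 50 mm above the bench. Origin on the bench under it; x points to the machine's back, y to its left seen from its front, z up. The deck spans x -125 to 105, y -185 to 170 mm. Key row along the front left; motor pulley (36 mm wide, 87 high) at x 50, y -45; tension arm pivot at x -20, y -55. Nothing on it is higher than 108 mm
- spindle_top (a point): top of the spindle, 103 mm above the bench, in the middle of the large pulley of 110 mm (81 mm high) on the left of the deck
- pawl_guide (a point): top of the low aluminium guide of the pawl slider, 25 mm square and 67 mm above the bench, in front of the pivot; the pawl's small knob beside it reaches 72 mm
- stop_key_top (a point): centre of the top of the stop key: round mushroom cap of 25 mm, the first key from the left of the row; 64.5 mm above the bench. The keys stand 41 mm apart
- stop_key (a joint): joint of the stop key, m: 0 up, 0.0045 pressed fully down; a spring returns it; it starts to move at 2 N and takes 5 N fully down; counts as pressed beyond 0.003
- lock_key_top (a point): centre of the top of the lock key: square cap of 17 mm, the fourth (rightmost) key of the row; 64.5 mm above the bench
- lock_key (a joint): joint of the lock key, m: 0 up, 0.0045 pressed fully down; a spring returns it; it starts to move at 2 N and takes 5 N fully down; counts as pressed beyond 0.003
- brake_key_top (a point): centre of the top of the brake-release key: long bar-shaped cap 27 mm (x) by 11 mm (y), the third key from the left; 64.5 mm above the bench
- brake_key (a joint): joint of the brake-release key, m: 0 up, 0.0045 pressed fully down; a spring returns it; it starts to move at 2 N and takes 5 N fully down; counts as pressed beyond 0.003
- start_key_top (a point): centre of the top of the start key, which must be left alone: three-cornered cap, corners 11.5 mm from its centre, the second key from the left, between stop and brake release; 64.5 mm above the bench
- start_key (a joint): joint of the start key, m: 0 up, 0.0045 fully down; must stay below 0.002
- tension_handle: upright round black handle (a turning sleeve) of the sprung tension arm, right front of the deck: 14 mm thick (17 at its head), 69 to 108 mm above the bench, on a flat arm 20 mm wide whose top lies 59 mm up. Origin on its axis at 59 mm. It circles the pivot at 95 mm: at 0 it stands 25 mm in front and 92 mm right of the pivot; pushed back it moves 53 mm along the machine's +x. Free space before it and right of it
- tension_pivot (a point): top of the tension arm's pivot, on its vertical axis, 87 mm above the bench
- tension_arm (a joint): arm angle, rad, counter-clockwise from above: 0 forward, 0.57 fully back at its stop. A spring drives it forward: 4 N at the handle at 0, 10 N at 0.57; the ratchet adds up to 2 N before each click. Let go, it runs forward to the next tooth: 0.43 after the third and last click, 0.29 after the second, 0.15 after the first, else 0. Starts at 0 or on the first tooth. Held back: beyond 0.49
- pawl (a joint): travel of the sprung pawl slider in front of the pivot, m: near 0 when its nose lies between the ratchet teeth (seated), about 0.003 when a tooth lifts it outward (towards the front), 0.006 at most
- screwdriver: small slotted screwdriver, 16 x 124 x 16 mm, lying on the bench behind the machine; bystander, origin under its middle
- loupe: black stand loupe, 42 mm across, 37 mm tall, standing on the right rear corner of the deck behind the tension handle; bystander, origin under its middle
- vial_1: glass vial with screw cap, 24 mm across, 52 mm tall; bystander to the right of the machine, origin under its middle
- vial_2: second such vial, bystander
- vial_3: third such vial, bystander

How it is judged:
By the outcome, as a careful person would: the job done as asked, in the order asked, and still so for the second after the job is handed in, while the arm keeps its last pose, push and grip.
It also fails if it takes over 51 s, if anything falls off the work surface, if the arm or the gripper's body presses on something with over 40 N, if the wrist force passes 120 N, or if a joint passes its speed limit or range.

## Working session

There is one attempt and no reset: what is moved stays moved. The work goes in short steps, Python scripts to look and compute and a tool call to move; the robot and the scene stay as the last step left them, time stands still between calls to the robot, and variables do not carry over. Pictures are saved under pics/ and viewed, about 8 in all and at most 12, crops included, and the job is handed in when it is done.

Besides the shell and the picture viewer there is one more tool, called as a command line: name --argument value ..., lists and objects as JSON in quotes. move_arm: Moves the arm, as the interface text tells. Its arguments: {"type":"object","properties":{"deltas":{"type":"array"},"newtons":{"type":"number"}},"required":["deltas"]}

```bash
mkdir -p pics; cat > h.py <<'E'
import numpy as np,cv2
from plant import *
from scipy.spatial.transform import Rotation as R
def save(n,f): cv2.imwrite('pics/'+f,cv2.cvtColor(n,cv2.COLOR_RGB2BGR))
E
python3 - <<'E'
from h import *
s=get_state();print({k:np.round(v,3).tolist() for k,v in s.items()})
for n in('scene','top'):
    print(n,get_calibration(n)); save(grab_frame(n),n+'0.png')
print(get_calibration('wrist'))
E
```

```text
{'clock': 0.0, 'qpos': [-1.278, 0.378, 0.08, 1.274, 0.0, 1.46], 'dq': [0.0, -0.0, 0.002, -0.001, 0.0, -0.001], 'effort': [0.001, -46.36, 26.988, 0.021, 0.0, -0.0], 'ee_pos': [225.199, -528.27, 195.362], 'ee_rot': [-1.684, 1.569, 1.861], 'contact_force': [0.547, 0.225, -0.322], 'torque': [-0.03, 0.045, -0.041], 'finger_gap': 85.092}
scene {'fovy': 49.64145181060614, 'cx': 321.4423179810873, 'cy': 245.4988520162765, 'position': array([ 202.28625356, -899.27803961,  560.37272584]), 'attitude': array([-2.03438727,  0.01102157, -0.4505956 ])}
top {'fovy': 57.23652976228034, 'cx': 324.9852891036836, 'cy': 243.68261679444572, 'position': array([468.23735773, -40.25969844, 980.70090794]), 'attitude': array([-2.99255265, -0.00388793, -1.54627633])}
{'fovy': 65.70646984690485, 'cx': 314.48258337679573, 'cy': 235.40584955190505, 'tool_from_camera': array([[ 5.42725520e-04, -3.11267106e-01,  9.50322311e-01,
        -1.76539014e+02],
       [ 9.99999774e-01,  5.46591417e-04, -3.92066422e-04,
        -7.68654434e-01],
       [-3.97400638e-04,  9.50322309e-01,  3.11267332e-01,
        -8.02983927e+01],
       [ 0.00000000e+00,  0.00000000e+00,  0.00000000e+00,
         1.00000000e+00]])}
```

View pics/top0.png

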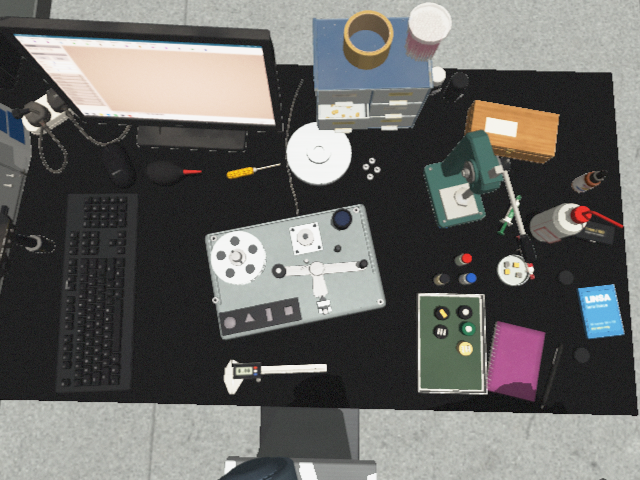

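View pics/scene0.png

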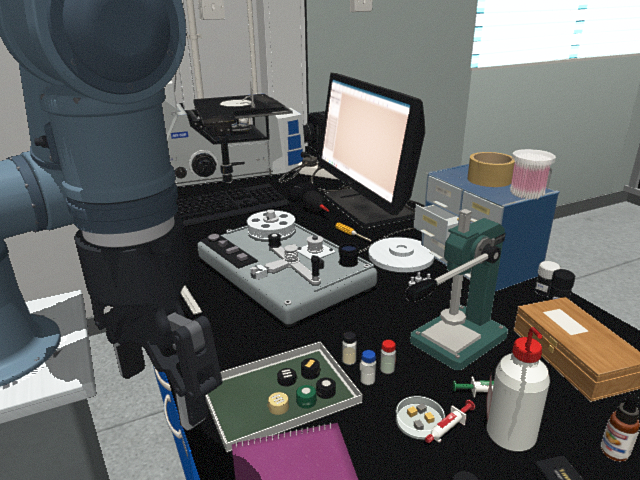

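The top view shows the keys at about (230,323), (250,318), (269,314) and (288,310). The spindle is at (237,257), the pivot at (317,268) and the handle at (363,265), with the loupe at (342,218). In the scene view the gripper is at the left and the area above the machine is clear.

```bash
cat >> h.py <<'E'
def ray(n,px,s=None):
    c=get_calibration(n); f=240/np.tan(np.radians(c['fovy']/2)); u=(np.array(px,float)-[c['cx'],c['cy']])/f
    if n=='wrist':
        T=c['tool_from_camera']; r=np.linalg.norm(u); d=np.r_[u/r*np.sin(r),np.cos(r)] if r>0 else np.array([0,0,1.])
        Rt=R.from_euler('xyz',s['ee_rot']).as_matrix()
        return np.array(s['ee_pos'])+Rt@T[:3,3], Rt@T[:3,:3]@d
    return c['position'],R.from_euler('xyz',c['attitude']).as_matrix()@np.r_[u,1]
def onz(n,px,z,s=None):
    o,d=ray(n,px,s); return o+d*(z-o[2])/d[2]
E
python3 - <<'E'
from h import *
im=cv2.cvtColor(cv2.imread('pics/top0.png'),cv2.COLOR_BGR2RGB)
save(cv2.resize(im[195:345,200:400],None,fx=4,fy=4,interpolation=cv2.INTER_CUBIC),'crop.png')
P=dict(stop=(230,323,64.5),start=(250,318,64.5),brake=(269,314,64.5),lock=(288,310,64.5),spindle=(237,257,103),pivot=(317,268,87),handle=(363,265,108),guide=(322,305,67),loupe=(342,218,87))
for k,(a,b,z) in P.items(): print(k,onz('top',(a,b),z).round(1))
E
```

```text
stop [436.7 150.1  64.5]
start [447.8 109.7  64.5]
brake [456.8  71.   64.5]
lock [465.9  32.3  64.5]
spindle [568.6 135.4 103. ]
pivot [552.  -25.4  87. ]
handle [ 558.3 -117.2  108. ]
guide [477.8 -37.4  67. ]
loupe [657.2 -74.4  87. ]
```

View pics/crop.png

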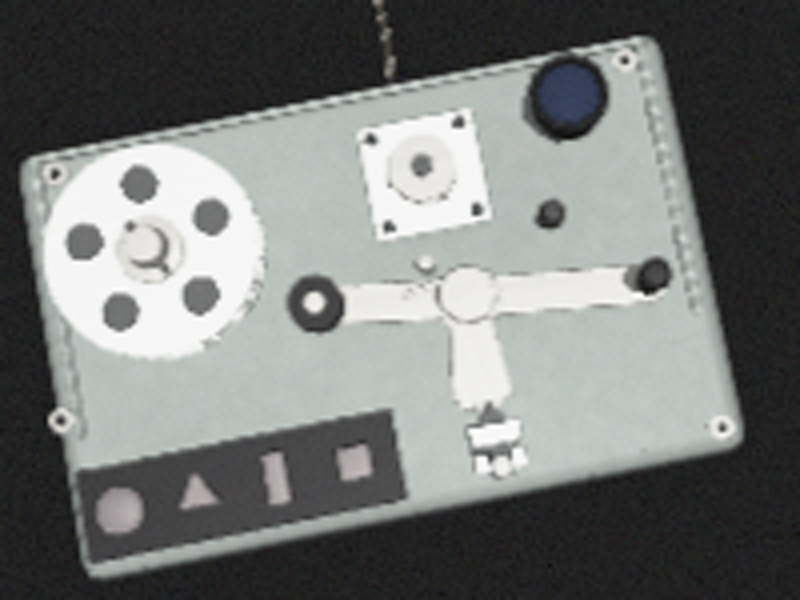

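Keys, spindle, pivot, handle and loupe all stand out clearly in the crop. The machine is yawed about 0.24 rad. The handle is near its front end, and there is a small post between it and the loupe. Next I'll work out the turn and the travel to above the stop key.

```bash
cat >> h.py <<'E'
def goal(yaw=0.243):  # tool x down, tool y along +-machine y
    my=np.array([-np.sin(yaw),np.cos(yaw),0]); out=[]
    for s in(1,-1):
        x=np.array([0,0,-1.]);y=s*my; out.append(np.c_[x,y,np.cross(x,y)])
    return out
def rel(t,s=None):
    s=s or get_state(); Rt=R.from_euler('xyz',s['ee_rot']).as_matrix()
    print('pos',np.round(s['ee_pos'],1),'tool shift mm',(Rt.T@(np.array(t)-s['ee_pos'])).round(1))
    for G in goal(): print('turn',R.from_matrix(Rt.T@G).as_rotvec().round(3),'shift after',(G.T@(np.array(t)-s['ee_pos'])).round(1))
E
python3 -c "
from h import *
print(R.from_euler('xyz',get_state()['ee_rot']).as_matrix().round(3))
rel([437,150,130])"
```

```text
[[-0.001  0.392 -0.92 ]
 [ 0.002 -0.92  -0.392]
 [-1.    -0.002 -0.   ]]
pos [ 225.2 -528.4  195.5] tool shift mm [  66.5 -540.9 -460.7]
turn [-2.982 -0.003 -0.   ] shift after [ 65.5 607.5 368.8]
turn [ 0.16  -0.     0.002] shift after [  65.5 -607.5 -368.8]
```

move_arm --deltas '[[[0,0,0,-0.124,0,0,1],[0,0,0,-0.124,0,0,1],[0,0,0,-0.124,0,0,1],[0,0,0,-0.124,0,0,1],[0,0,0,-0.124,0,0,1],[0,0,0,-0.124,0,0,1],[0,0,0,-0.124,0,0,1],[0,0,0,-0.124,0,0,1],[0,0,0,-0.124,0,0,1],[0,0,0,-0.124,0,0,1],[0,0,0,-0.124,0,0,1],[0,0,0,-0.124,0,0,1]]]' --newtons 40

```text
clock: 1.1
ee_pos: [225.3, -528.6, 195.7]
ee_rot: [3.131, 1.57, 1.886]
contact_force: [0.8, -0.4, -0.4]
finger_gap: 0.2
```

move_arm --deltas '[[[0,0,0,-0.124,0,0,1],[0,0,0,-0.124,0,0,1],[0,0,0,-0.124,0,0,1],[0,0,0,-0.124,0,0,1],[0,0,0,-0.124,0,0,1],[0,0,0,-0.124,0,0,1],[0,0,0,-0.124,0,0,1],[0,0,0,-0.124,0,0,1],[0,0,0,-0.124,0,0,1],[0,0,0,-0.124,0,0,1],[0,0,0,-0.124,0,0,1],[0,0,0,-0.124,0,0,1]]]'

```text
clock: 2.1
ee_pos: [225.3, -528.6, 195.7]
ee_rot: [1.613, 1.57, 1.856]
contact_force: [0.3, -0.6, -0.8]
finger_gap: -0.2
```

```bash
python3 -c "
from h import *
print(np.round(get_state()['qpos'],2));rel([437,150,195])"
```

```text
[-1.28  0.38  0.08  1.27  0.   -1.52]
pos [ 225.3 -528.6  195.7] tool shift mm [  1.5 607.6 369. ]
turn [ 0.    -0.    -0.001] shift after [  0.7 607.7 368.8]
turn [-3.141e+00  2.000e-03 -0.000e+00] shift after [   0.7 -607.7 -368.8]
```

move_arm --deltas '[[[0,0.03,0.0184,0,0,0,1],[0,0.03,0.0184,0,0,0,1],[0,0.03,0.0184,0,0,0,1],[0,0.03,0.0184,0,0,0,1],[0,0.03,0.0184,0,0,0,1],[0,0.03,0.0184,0,0,0,1],[0,0.03,0.0184,0,0,0,1],[0,0.03,0.0184,0,0,0,1],[0,0.03,0.0184,0,0,0,1],[0,0.03,0.0184,0,0,0,1]]]'

```text
clock: 2.93
ee_pos: [333.6, -192.3, 196.0]
ee_rot: [2.124, 1.57, 2.361]
contact_force: [0.4, 0.0, 0.2]
finger_gap: 0.2
```

move_arm --deltas '[[[0,0.03,0.0184,0,0,0,1],[0,0.03,0.0184,0,0,0,1],[0,0.03,0.0184,0,0,0,1],[0,0.03,0.0184,0,0,0,1],[0,0.03,0.0184,0,0,0,1],[0,0.03,0.0184,0,0,0,1],[0,0.03,0.0184,0,0,0,1],[0,0.03,0.0184,0,0,0,1],[0,0,0,0,0,0,1],[0,0,0,0,0,0,1]]]'

```text
clock: 3.77
ee_pos: [420.2, 75.0, 195.8]
ee_rot: [-2.954, 1.57, -2.712]
contact_force: [0.0, -1.2, -0.0]
finger_gap: -0.1
```

```bash
python3 -c "
from h import *
s=get_state();save(grab_frame('wrist'),'w1.png');import json
json.dump({k:np.array(v).tolist() for k,v in s.items()},open('s1.json','w'))
rel([437,150,195])"
```

```text
pos [419.9  73.9 195.8] tool shift mm [ 0.8 69.9 34.6]
turn [-0.004 -0.001  0.   ] shift after [ 0.8 69.8 34.9]
turn [3.138e+00 1.000e-03 2.000e-03] shift after [  0.8 -69.8 -34.9]
```

View pics/w1.png

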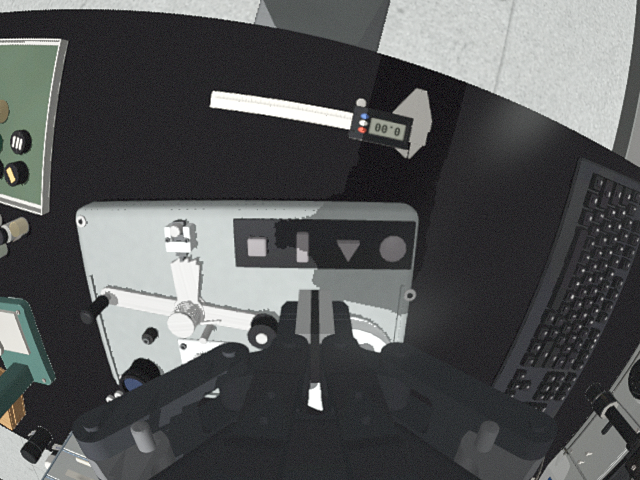

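The wrist view shows lock (257,246), brake (302,247), start (348,249) and stop (393,248). The pivot is at (186,318), and the handle runs from its foot at (104,297) to its head at (91,314).

```bash
python3 - <<'E'
from h import *; import json
s=json.load(open('s1.json'))
im=cv2.imread('pics/w1.png')
for k,(a,b) in dict(stop=(393,248),start=(348,247),brake=(302,247),lock=(257,246)).items():
    p=onz('wrist',(a,b),64.5,s); print(k,p.round(1))
print('pivot',onz('wrist',(186,318),87,s).round(1),'head',onz('wrist',(91,314),108,s).round(1))
E
```

```text
stop [435.1 152.1  64.5]
start [443.7 112.3  64.5]
brake [453.4  72.9  64.5]
lock [462.2  33.9  64.5]
pivot [540.  -17.2  87. ] head [ 553.  -108.8  108. ]
```

move_arm --deltas '[[[0,0.0237,0.0114,0,0,0,1],[0,0.0237,0.0114,0,0,0,1],[0,0.0237,0.0114,0,0,0,1],[0.03,0,0,0,0,0,1],[0.03,0,0,0,0,0,1],[0.03,0,0,0,0,0,1],[0.02,0,0,0,0,0,1],[0.01,0,0,0,0,0,1],[0,0,0,0,0,0,1],[0,0,0,0,0,0,1]]]'

```text
clock: 4.65
ee_pos: [436.3, 149.3, 76.0]
ee_rot: [-2.991, 1.569, -2.756]
contact_force: [-0.1, -0.3, 0.2]
finger_gap: -0.0
```

```bash
python3 -c "
from h import *
s=get_state();save(grab_frame('wrist'),'w2.png')
rel([436,151,60])"
```

```text
pos [437.3 149.7  76.8] tool shift mm [16.8  1.6 -0.9]
turn [-0.008  0.     0.   ] shift after [16.8  1.6 -0.9]
turn [ 3.134  0.    -0.   ] shift after [16.8 -1.6  0.9]
```

View pics/w2.png

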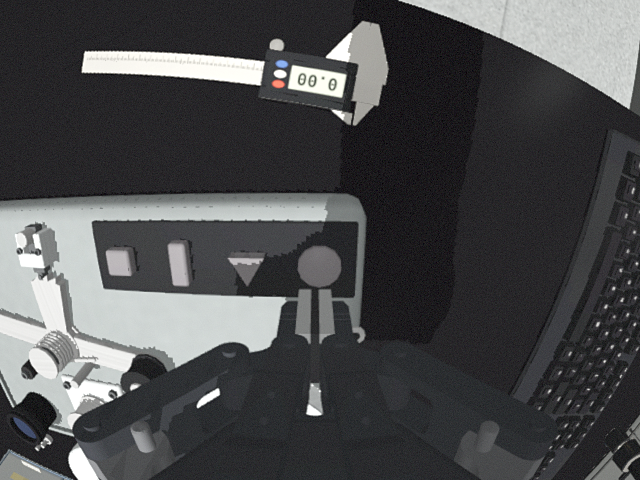

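The fingertips are at about (315,290), just above the stop cap at (320,266). I'll cast a ray to see how far off they are.

```bash
python3 -c "
from h import *
s=get_state();
for p in [(320,266),(247,264),(179,263),(120,262)]: print(onz('wrist',p,64.5,s).round(1))
print('pivot',onz('wrist',(52,350),87,s).round(1))
c=get_calibration('wrist');T=np.linalg.inv(c['tool_from_camera']);p=T@[0,0,0,1];p=p[:3];f=240/np.tan(np.radians(c['fovy']/2));a=np.arccos(p[2]/np.linalg.norm(p));print('tcp px',c['cx']+f*a*p[0]/np.hypot(*p[:2]),c['cy']+f*a*p[1]/np.hypot(*p[:2]))
"
```

```text
[436.3 153.6  64.5]
[444.8 113.9  64.5]
[454.2  74.6  64.5]
[463.8  35.8  64.5]
pivot [533.9  -9.6  87. ]
tcp px 312.64376255688705 275.22909659848483
```

```bash
python3 -c "
from h import *
def proj(n,P):
    c=get_calibration(n);f=240/np.tan(np.radians(c['fovy']/2));q=R.from_euler('xyz',c['attitude']).as_matrix().T@(np.array(P)-c['position']);return (q[:2]/q[2]*f+[c['cx'],c['cy']]).round(1)
s=get_state();im=grab_frame('scene')
print(proj('scene',s['ee_pos']),proj('scene',[436,151,64.5]))
u,v=proj('scene',s['ee_pos']).astype(int);print(u-70,v-70)
save(cv2.resize(im[v-70:v+50,u-70:u+70],None,fx=5,fy=5,interpolation=cv2.INTER_CUBIC),'c2.png')
"
```

```text
[213.5 230.6] [213.4 235.5]
143 160
```

View pics/c2.png

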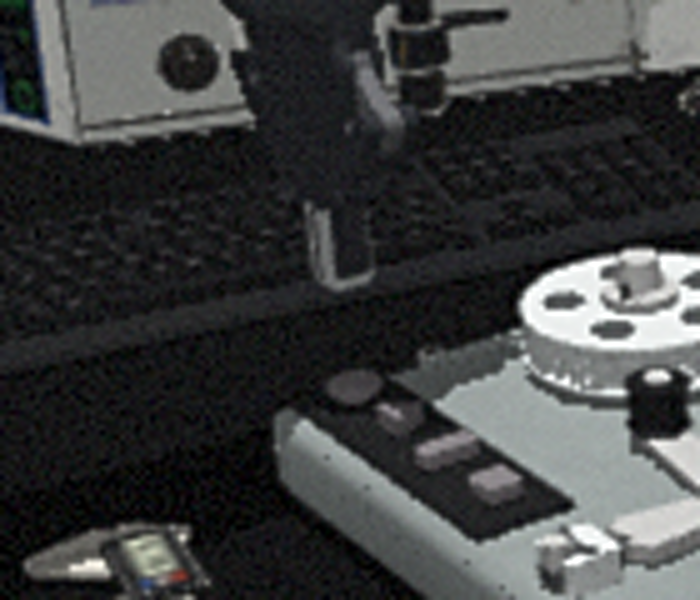

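The real fingertip shows up at (211.6,217.6) in the scene image, but the stated TCP projects to (213.5,230.6). The wrist view agrees: the tip looks about 30–35 mm behind the stated TCP. I'll go down in small steps and use the force to find contact.

move_arm --deltas '[[[0.005,0.002,0,0,0,0,1],[0.005,0,0,0,0,0,1],[0.004,0,0,0,0,0,1],[0.002,0,0,0,0,0,1],[0,0,0,0,0,0,1],[0,0,0,0,0,0,1]]]'

```text
clock: 5.25
ee_pos: [436.3, 152.8, 60.1]
ee_rot: [-2.903, 1.57, -2.665]
contact_force: [-0.2, -0.2, 0.2]
finger_gap: 0.3
```

There's no contact at a TCP reading of z = 60, so the real tip is indeed shorter than stated. I'll keep feeling downward.

move_arm --deltas '[[[0.005,0,0,0,0,0,1],[0.005,0,0,0,0,0,1],[0.005,0,0,0,0,0,1],[0.003,0,0,0,0,0,1],[0,0,0,0,0,0,1],[0,0,0,0,0,0,1]]]'

```text
clock: 5.75
ee_pos: [436.1, 152.7, 41.9]
ee_rot: [-3.059, 1.57, -2.822]
contact_force: [0.8, -0.6, 0.2]
finger_gap: -0.4
```

```bash
python3 -c "
from h import *
s=get_state();print(s['ee_pos'],s['contact_force']);save(np.hstack([cv2.resize(grab_frame('wrist')[220:340,220:420],None,fx=2,fy=2),cv2.resize(grab_frame('scene')[190:270,170:270],None,fx=4,fy=4)[:240]]),'c3.png')
"
```

```text
[436.11723241 152.67486073  41.9097017 ] [ 0.77900521 -0.62125938  0.20659607]
```

View pics/c3.png

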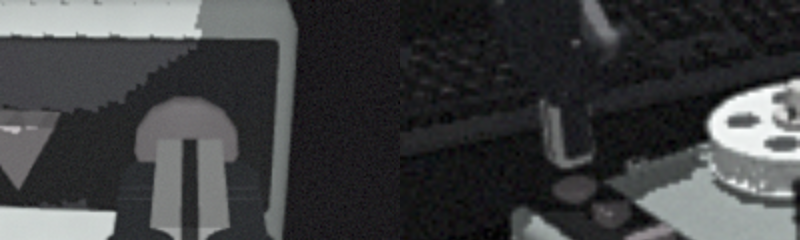

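The tip is now about 12–15 mm above the cap and centred sideways (192 against 187 in the doubled crop). I'll carry on down in 3 mm steps.

move_arm --deltas '[[[0.003,0,0,0,0,0,1],[0.003,0,0,0,0,0,1],[0.003,0,0,0,0,0,1],[0.001,0,0,0,0,0,1],[0,0,0,0,0,0,1]]]'

```text
clock: 6.27
ee_pos: [436.1, 152.7, 31.8]
ee_rot: [-3.091, 1.57, -2.853]
contact_force: [-0.5, -0.7, 0.0]
finger_gap: 0.7
```

move_arm --deltas '[[[0.002,0,0,0,0,0,1],[0,0,0,0,0,0,1]]]'

```text
clock: 6.43
ee_pos: [436.4, 152.7, 30.0]
ee_rot: [-2.731, 1.571, -2.494]
contact_force: [-0.4, -0.3, 1.0]
finger_gap: 0.1
```

move_arm --deltas '[[[0.002,0,0,0,0,0,1],[0,0,0,0,0,0,1]]]'

```text
clock: 6.6
ee_pos: [436.6, 152.8, 28.3]
ee_rot: [-0.355, 1.571, -0.118]
contact_force: [-1.0, 0.1, 2.7]
finger_gap: -0.1
```

move_arm --deltas '[[[0.002,0,0,0,0,0,1],[0,0,0,0,0,0,1]]]'

```text
clock: 6.77
ee_pos: [436.7, 152.8, 26.3]
ee_rot: [-0.243, 1.57, -0.005]
contact_force: [-1.1, -0.1, 4.0]
finger_gap: 0.3
```

move_arm --deltas '[[[0.001,0,0,0,0,0,1],[0,0,0,0,0,0,1]]]'

```text
clock: 6.93
ee_pos: [436.7, 152.8, 25.4]
ee_rot: [-0.415, 1.57, -0.177]
contact_force: [-0.4, 0.6, 4.5]
finger_gap: 0.1
```

move_arm --deltas '[[[0.0015,0,0,0,0,0,1],[0,0,0,0,0,0,1]]]'

```text
clock: 7.1
ee_pos: [436.7, 152.8, 24.9]
ee_rot: [-0.277, 1.57, -0.04]
contact_force: [-4.6, -0.5, 14.0]
finger_gap: -0.0
```

The stop key is fully down: contact came at a reading of about 29.5, and at 24.9 the force rose to 14 N. The tip is therefore about 35 mm short of the stated TCP. Next I lift and go to the lock key.

move_arm --deltas '[[[-0.01,0,0,0,0,0,1],[-0.02,0,0,0,0,0,1],[-0.015,0,0,0,0,0,1],[0,-0.0404,-0.0005,0,0,0,1],[0,-0.0404,-0.0005,0,0,0,1],[0,-0.0404,0,0,0,0,1],[0,0,0,0,0,0,1],[0.015,0,0,0,0,0,1],[0.012,0,0,0,0,0,1],[0.006,0,0,0,0,0,1],[0,0,0,0,0,0,1]]]'

```text
clock: 8.02
ee_pos: [462.2, 35.0, 34.2]
ee_rot: [2.847, 1.567, 3.084]
contact_force: [-0.4, -0.2, -0.3]
finger_gap: 0.2
```

```bash
python3 -c "
from h import *
rel([464,34.5,24.5]);save(np.hstack([cv2.resize(grab_frame('wrist')[220:340,220:420],None,fx=2,fy=2),cv2.resize(grab_frame('scene')[190:270,190:290],None,fx=4,fy=4)[:240]]),'c4.png')
"
```

```text
pos [462.2  35.   34.2] tool shift mm [ 9.7 -0.9  1.6]
turn [-0.006 -0.003 -0.001] shift after [ 9.7 -0.9  1.6]
turn [ 3.136e+00 -2.000e-03  5.000e-03] shift after [ 9.7  0.9 -1.6]
```

View pics/c4.png

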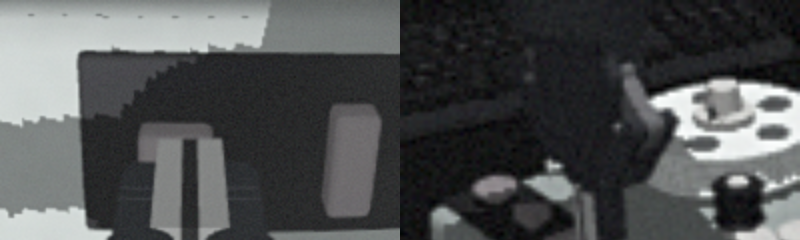

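The lock cap is centred at column 177 and the tip at 192, so the tip is about 3 mm too far left. I'll correct that and press.

move_arm --deltas '[[[0,-0.0025,-0.0015,0,0,0,1],[0.003,0,0,0,0,0,1],[0.003,0,0,0,0,0,1],[0.002,0,0,0,0,0,1],[0,0,0,0,0,0,1],[0,0,0,0,0,0,1]]]'

```text
clock: 8.62
ee_pos: [463.7, 32.0, 28.1]
ee_rot: [-0.304, 1.57, -0.067]
contact_force: [1.2, 0.0, 3.3]
finger_gap: 0.0
```

move_arm --deltas '[[[0.0015,0,0,0,0,0,1],[0,0,0,0,0,0,1]]]'

```text
clock: 8.78
ee_pos: [463.7, 32.0, 26.5]
ee_rot: [-0.279, 1.57, -0.041]
contact_force: [0.8, 1.1, 4.4]
finger_gap: 0.0
```

move_arm --deltas '[[[0.0015,0,0,0,0,0,1],[0.001,0,0,0,0,0,1],[0,0,0,0,0,0,1]]]'

```text
clock: 9.03
ee_pos: [463.8, 31.9, 24.9]
ee_rot: [-0.342, 1.569, -0.104]
contact_force: [-3.6, 1.3, 12.4]
finger_gap: 0.1
```

The lock key is fully down at 12 N. Next I lift, shift one key (41 mm) to the left and press the brake release.

move_arm --deltas '[[[-0.01,0,0,0,0,0,1],[-0.01,0,0,0,0,0,1],[0,0,0,0,0,0,1],[0,0.0205,0,0,0,0,1],[0,0.0205,0,0,0,0,1],[0,0,0,0,0,0,1],[0.01,0,0,0,0,0,1],[0,0,0,0,0,0,1],[0,0,0,0,0,0,1]]]'

```text
clock: 9.78
ee_pos: [452.3, 71.5, 32.8]
ee_rot: [3.07, 1.568, -2.976]
contact_force: [0.1, -0.1, -0.2]
finger_gap: -0.2
```

```bash
python3 -c "
from h import *
rel([455,73.2,24.5]);save(np.hstack([cv2.resize(grab_frame('wrist')[220:340,220:420],None,fx=2,fy=2),cv2.resize(grab_frame('scene')[190:270,190:290],None,fx=4,fy=4)[:240]]),'c5.png')
"
```

```text
pos [452.3  71.5  32.8] tool shift mm [8.3 1.  3.1]
turn [-0.006 -0.003 -0.   ] shift after [8.3 1.  3. ]
turn [ 3.136 -0.     0.004] shift after [ 8.3 -1.  -3. ]
```

View pics/c5.png

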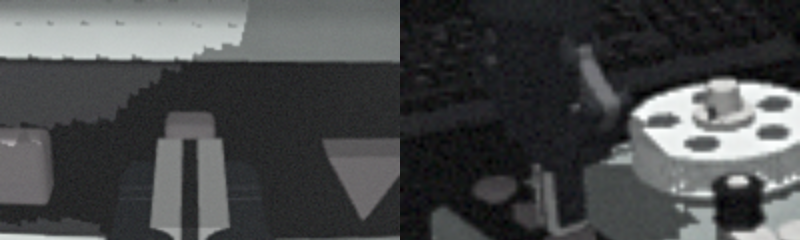

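The brake bar (centre column 190) lies straight under the tip (192), and the neighbouring keys are well clear. I'll press it.

move_arm --deltas '[[[0.003,0,0,0,0,0,1],[0.002,0,0,0,0,0,1],[0.0015,0,0,0,0,0,1],[0,0,0,0,0,0,1]]]'

```text
clock: 10.22
ee_pos: [454.0, 71.5, 27.4]
ee_rot: [-0.741, 1.57, -0.504]
contact_force: [1.2, 0.1, 3.1]
finger_gap: -0.1
```

move_arm --deltas '[[[0.0015,0,0,0,0,0,1],[0.001,0,0,0,0,0,1],[0,0,0,0,0,0,1]]]'

```text
clock: 10.47
ee_pos: [454.1, 71.5, 25.1]
ee_rot: [-0.831, 1.57, -0.594]
contact_force: [-0.2, -0.9, 3.5]
finger_gap: -0.1
```

move_arm --deltas '[[[0.001,0,0,0,0,0,1],[0,0,0,0,0,0,1]]]'

```text
clock: 10.63
ee_pos: [454.1, 71.5, 24.9]
ee_rot: [-0.764, 1.569, -0.526]
contact_force: [-1.5, -1.2, 11.9]
finger_gap: 0.2
```

All three keys are pressed; the brake release bottomed at 12 N. I'll lift and go to the free space in front of the handle.

move_arm --deltas '[[[-0.01,0,0,0,0,0,1],[-0.04,0,0,0,0,0,1],[-0.04,0,0,0,0,0,1],[0,-0.035,0.002,0,0,0,1],[0,-0.035,0.002,0,0,0,1],[0,-0.035,0.002,0,0,0,1],[0,-0.035,0.002,0,0,0,1],[0,-0.035,0.002,0,0,0,1],[0,-0.035,0.002,0,0,0,1],[0,0,0,0,0,0,1],[0,0,0,0,0,0,1]]]'

```text
clock: 11.55
ee_pos: [514.6, -130.8, 113.1]
ee_rot: [1.98, 1.57, 2.214]
contact_force: [-0.3, 0.3, -0.7]
finger_gap: -0.1
```

```bash
python3 -c "
from h import *
rel([516,-130,43]);s=get_state();print(np.round(s['qpos'],2));save(np.hstack([cv2.resize(grab_frame('wrist')[180:420,200:500],None,fx=1.33,fy=1.33),cv2.resize(grab_frame('scene')[200:320,190:390],None,fx=2,fy=2.66)[:319]]),'c6.png')
"
```

```text
pos [ 514.6 -130.8  113.1] tool shift mm [70.1  0.4  1.6]
turn [-0.009 -0.    -0.001] shift after [70.1  0.4  1.6]
turn [ 3.133e+00 -1.000e-03  1.000e-03] shift after [70.1 -0.4 -1.6]
[-0.37  0.33 -0.21  1.03  0.   -0.6 ]
```

View pics/c6.png

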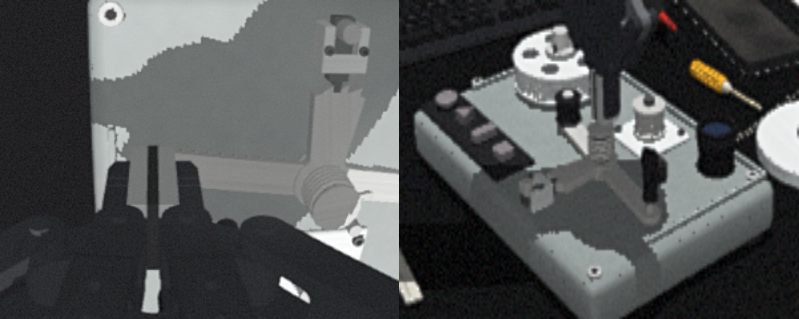

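The scene view shows the keys back up and everything else in place. The fingers are in front of the handle and in line with it. I'll go down in free space, stopping slightly further forward.

move_arm --deltas '[[[0,0,-0.006,0,0,0,1],[0.025,0,0,0,0,0,1],[0.025,0,0,0,0,0,1],[0.015,0,0,0,0,0,1],[0.005,0,0,0,0,0,1],[0,0,0,0,0,0,1],[0,0,0,0,0,0,1]]]'

```text
clock: 12.23
ee_pos: [508.6, -130.3, 44.4]
ee_rot: [-0.728, 1.571, -0.49]
contact_force: [-0.4, 0.1, 0.4]
finger_gap: 0.1
```

move_arm --deltas '[[[0,0,0.008,0,0,0,1],[0,0,0.005,0,0,0,1],[0,0,0,0,0,0,1],[0,0,0,0,0,0,1]]]'

```text
clock: 12.57
ee_pos: [522.6, -128.0, 44.6]
ee_rot: [-0.66, 1.569, -0.423]
contact_force: [-0.3, -0.1, -0.1]
finger_gap: -0.0
```

```bash
python3 -c "
from h import *
rel([516,-130,43]);a=grab_frame('scene')[200:320,230:390];b=grab_frame('top')[195:345,300:400]
save(np.hstack([cv2.resize(a,(640,480)),cv2.resize(b,(320,480))[:,:160*2]])[:, :] if 0 else cv2.resize(a,(800,600),interpolation=cv2.INTER_CUBIC),'c7.png')
"
```

```text
pos [ 522.6 -128.    44.6] tool shift mm [ 1.6 -0.3 -6.9]
turn [-0.005  0.002  0.001] shift after [ 1.6 -0.3 -6.9]
turn [ 3.136e+00  2.000e-03 -2.000e-03] shift after [1.6 0.3 6.9]
```

View pics/c7.png

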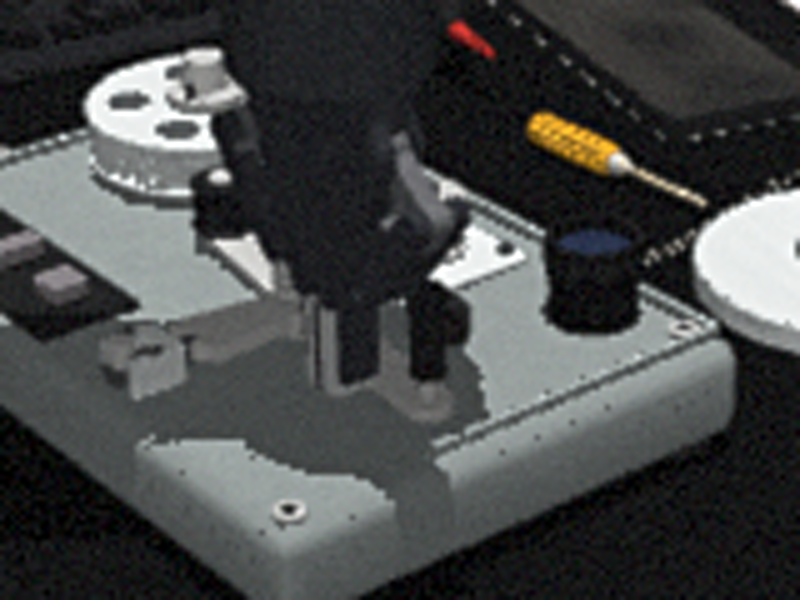

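The tip is standing in front of the handle with a gap of 10–20 mm and is slightly left of it. I'll shift 3 mm to the right and push back while watching the force.

move_arm --deltas '[[[0,-0.003,0.004,0,0,0,1],[0,0,0.005,0,0,0,1],[0,0,0.004,0,0,0,1],[0,0,0,0,0,0,1]]]'

```text
clock: 13.0
ee_pos: [535.9, -127.8, 43.9]
ee_rot: [-0.417, 1.57, -0.18]
contact_force: [-0.6, -0.3, 0.0]
finger_gap: -0.1
```

move_arm --deltas '[[[0,0,0.004,0,0,0,1],[0,0,0.004,0,0,0,1],[0,0,0.002,0,0,0,1],[0,0,0,0,0,0,1]]]'

```text
clock: 13.33
ee_pos: [543.8, -125.4, 43.7]
ee_rot: [-3.037, 1.569, -2.8]
contact_force: [-2.4, -0.6, 1.7]
finger_gap: -0.2
```

move_arm --deltas '[[[0,0,0.004,0,0,0,1],[0,0,0.004,0,0,0,1],[0,0,0.002,0,0,0,1],[0,0,0,0,0,0,1]]]'

```text
clock: 13.67
ee_pos: [551.5, -123.6, 43.6]
ee_rot: [-3.06, 1.566, -2.823]
contact_force: [-7.0, -2.3, 5.7]
finger_gap: 0.2
```

move_arm --deltas '[[[-0.002,0,0.004,0,0,0,1],[-0.001,0,0.004,0,0,0,1],[0,0,0.002,0,0,0,1],[0,0,0,0,0,0,1]]]'

```text
clock: 14.0
ee_pos: [559.1, -120.5, 44.7]
ee_rot: [2.924, 1.562, -3.123]
contact_force: [-7.6, -2.8, -2.5]
finger_gap: 0.0
```

The vertical force changed sign when I raised the tool, so it is only friction. I'll keep pushing.

move_arm --deltas '[[[0,0,0.004,0,0,0,1],[0,0,0.004,0,0,0,1],[0,0,0.002,0,0,0,1],[0,0,0,0,0,0,1]]]'

```text
clock: 14.33
ee_pos: [569.2, -117.8, 44.7]
ee_rot: [2.83, 1.562, 3.066]
contact_force: [-6.0, -1.5, -2.4]
finger_gap: -0.1
```

move_arm --deltas '[[[0,0.001,0.004,0,0,0,1],[0,0,0.004,0,0,0,1],[0,0,0.002,0,0,0,1],[0,0,0,0,0,0,1]]]'

```text
clock: 14.67
ee_pos: [577.9, -114.6, 44.6]
ee_rot: [2.889, 1.561, 3.126]
contact_force: [-9.5, -1.7, -0.5]
finger_gap: 0.1
```

move_arm --deltas '[[[0,0.001,0.002,0,0,0,1],[0,0,0.002,0,0,0,1],[0,0,0,0,0,0,1]]]'

```text
clock: 14.92
ee_pos: [581.1, -112.8, 44.6]
ee_rot: [2.913, 1.56, -3.134]
contact_force: [-10.6, -2.6, 0.2]
finger_gap: -0.0
```

move_arm --deltas '[[[0,0,0.002,0,0,0,1],[0,0,0,0,0,0,1]]]'

```text
clock: 15.08
ee_pos: [581.3, -112.8, 44.6]
ee_rot: [2.983, 1.557, -3.064]
contact_force: [-13.9, -2.4, 3.3]
finger_gap: -0.1
```

move_arm --deltas '[[[0,0,0.002,0,0,0,1],[0,0,0,0,0,0,1]]]'

```text
clock: 15.25
ee_pos: [581.4, -112.7, 44.5]
ee_rot: [3.022, 1.554, -3.025]
contact_force: [-18.4, -4.1, 7.9]
finger_gap: -0.2
```

move_arm --deltas '[[[0,0,0.002,0,0,0,1],[0,0,0,0,0,0,1]]]'

```text
clock: 15.42
ee_pos: [581.5, -112.7, 44.5]
ee_rot: [3.052, 1.55, -2.996]
contact_force: [-23.3, -5.3, 10.5]
finger_gap: -0.0
```

The motion stopped at x = 581 and the force climbed to 23 N, so the handle is at its stop. The travel of about 40 mm also fits 0.15→0.57 rad. I'll hold briefly and take the last look.

move_arm --deltas '[[[0,0,0,0,0,0,1],[0,0,0,0,0,0,1],[0,0,0,0,0,0,1],[0,0,0,0,0,0,1],[0,0,0,0,0,0,1],[0,0,0,0,0,0,1]]]'

```text
clock: 15.92
ee_pos: [581.5, -112.7, 44.5]
ee_rot: [3.043, 1.551, -3.005]
contact_force: [-22.3, -5.8, 9.8]
finger_gap: -0.2
```

```bash
python3 -c "
from h import *
a=cv2.resize(grab_frame('scene')[190:390,190:430],(480,400),interpolation=cv2.INTER_CUBIC);b=cv2.resize(grab_frame('top')[190:350,195:315],(300,400))
save(np.hstack([a,b]),'c8.png')"
```

```text
(no output)
```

View pics/c8.png

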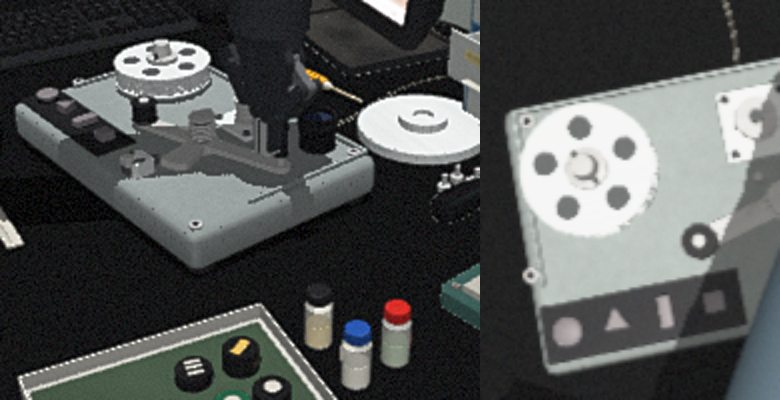

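The arm has swung fully back and the idler has moved forward, clear of the belt path. The keys are up, and the loupe, vials and screwdriver are undisturbed. The hold is steady, so I'm handing in.

```bash
python3 -c "
from h import *
print(sign_off())"
```

```text
the job is handed in; nothing more can be done
None
```

The job is handed in, with the closed fingertips still holding the tension handle against its back stop.

- **Keys:** I pressed stop, then lock, then brake release. Each one bottomed out at 12–14 N and was let up before the next. I did not touch the start key.
- **Tension handle:** I pushed it from the first tooth to the stop. The fingertips travelled about 40 mm in contact, which fits 0.15 to 0.57 rad. At the end the handle stopped moving while the force rose to about 23 N, and that hold stayed steady for half a second. The clock stood at about 16 s.
- **Last pictures:** the keys are up, the tension arm is back, and the loupe, vials and screwdriver look undisturbed. I had no direct reading of the key or arm joints, so all of this rests on forces, positions and pictures.

**Disagreement:** the real fingertips end about 35 mm behind the stated TCP. Two camera views showed it, and the height at which the stop key was first touched confirmed it, so I worked to the measured tip.

While pushing the handle there was also a vertical force of up to about 10 N. It changed sign once when I raised the tool, so I took it to be friction on the sleeve. It was still there at the end.

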